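# Open the push-to-open cupboard

## Task

Open the little birch cupboard, which has no handle but a push-to-open catch: with the fingertips press the free edge of its door right in and let go, so that the spring sets the door ajar, then reach behind the free edge and push the door round until it stands wide open, square to the cupboard's front or a little beyond. Use the fingers only to press and push, leave everything else on the shelf where it is, and finish with the hand clear of the door.

Things in the scene. Friction and masses are not known exactly. Their poses are not given: they have to be found in the camera images.
- cupboard: Birch plywood cupboard fixed to the shelf, on the robot's right, front turned to the middle of the shelf. Carcass 200 mm deep (its x), 240 wide (y), 230 tall, boards 15. Origin: centre of its underside; x runs front to back, z up. The door covers the whole front; the carcass's front edge is at x = -0.100. A long spring plunger behind the door throws it out.
- door (a joint): Door angle, rad. 0: shut, held by the catch, its back 7 mm off the carcass. Pressed in to about -0.02 (5 mm at the free edge, 6 to 9 N; rigid stop at -0.028) and let go, it is sprung out to about 0.3 to 0.4 in about a second; pressed too little it stays shut: press again. It does not catch again. 1.57: square to the front; stop at 1.75. Past ajar it swings with light friction and stays put.
- door_edge (a point): On the door's outer face, 20 mm from the free upright edge and 40 mm below the top edge; moves with the door. Its x points into the door (the way to press), y along it from free edge to hinge, z up. Door: plain plywood panel without handle, 240 mm wide, 210 tall, 16 thick, edges 18 and 228 mm above the shelf.
- door_hinge (a point): On the door's vertical hinge axis, at the height of door_edge, 222 mm along the door from it; in the plane of the door's back face (16 mm behind the outer face), 2 mm beyond the hinged edge, the upright edge farther from the robot (two steel barrels). Seen from above the door opens clockwise. The free edge, 242 mm from the axis, is nearer the robot.
- dispenser: Pale blue push dispenser (pump bottle), loose, 68 mm across, 156 tall, spout to its -x. Leave alone. Origin: centre of its underside.
- tray: Stainless steel tray, loose, 200 x 150 x 22 mm, with the two bottles in it. Leave alone. Origin: centre of its underside.
- bottle1: Closed glass feeding bottle lying along its x in the tray, 58 mm across, 158 long. Leave alone. Origin: under its middle, at the tray's floor.
- bottle2: The second such bottle. Leave alone. Origin: under its middle, at the tray's floor.
- teether: Pink silicone teether ring lying flat, loose, 70 mm across, 13 thick. Leave alone. Origin: centre of its underside.

How it is judged:
By the outcome, as a careful person would: the job done as asked, in the order asked, and still so for the second after the job is handed in, with the robot touching nothing.
It also fails if it takes over 48 s, if anything falls off the work surface, if the arm or the gripper's body presses on something with over 40 N, if the wrist force passes 120 N, or if a joint passes its speed limit or range.

## Robot

A 7-joint arm with a two-finger parallel gripper is mounted at the origin on the work surface. World frame = base frame: x ahead of the robot, y to its left, z up, the work surface at z = 0. Lengths are in m, angles in rad, forces in N, time in s.
With the tool pointing down it reaches from about 0.4 to 0.85 m from the base axis. Payload 10.4 kg.
Tool frame: the origin (TCP) lies midway between the tips of the shut fingers; the grasp point (between the pads) lies 19 mm behind it; z points along the fingers, x is the direction in which the jaws open and shut, and the axes are right-handed (so a half turn about z gives the same grasp; the last joint's range is limited). The gripper opens to 85 mm and grips with 20 to 120 N. Pads are 22 mm wide; open, the fingers measure 114 mm over their backs; the gripper's body (76 mm by 85 mm) begins 54 mm behind the grasp point. The pads swing forward as they close: fully open they stand 13 mm farther back than shut.
Start: joints at [1.281, 0.332, -0.065, 1.46, 0.022, 1.35, -0.088], TCP at [0.165, -0.603, 0.231] pointing down, gripper open.
Joint ranges: [-2.6, 2.6], [-0.5, 2.12], [-1.47, 1.34], [0.16, 2.42], [-1.27, 4.41], [0.06, 2.06], [-2.6, 2.6]. Speed limits (rad/s): [2.22, 2.22, 2.79, 2.79, 3.14, 3.14, 3.14].

## Interface

Orientations are given as a unit quaternion [x, y, z, w].
In Python, from workcell import manip, cams gives the robot as it stands.
- The arm moves only by the tool move_arm, never from a script. Its argument "moves" is a list of rows, each a list of 7 numbers: the turn, a rotation vector about the tool's x, y, z in degrees, then the shift along the tool's x, y, z in m, then the finger opening in m, from 0 to 0.0854. A call has 1 to 10 rows; each row is the pose to reach, as a shift and turn from the pose commanded when the call began, along the tool's axes at that moment; what a row does not reach only later rows make up. A row lasts 1/10 s, in which the tool goes at most 50 mm and 8.59 degrees, less where a joint would pass 70% of its speed; a pose out of reach is approached as far as the arm can. A call with a gripper value outside its range is refused whole. The fingers move at their own pace and stop on an object; "grip_force" is the grip in N (left out, the last holds). Time passes only in rows, so rows that repeat a pose let the fingers close. It gives the time, the measured TCP pose, the force and the opening at its end, in the units of the state.
- manip.get_obs(): the state, without advancing time (a new reading comes with each control period).
- cams.camera(name): name is "scene" or "top"; returns the picture (480x640x3 uint8, red, green, blue); there is no depth.
- cams.camera_params(name): a dict with "fx", "fy", "cx", "cy" (pixels), "xyz" and "rotation" of the camera in the world. Camera axes: x right, y up, looking along -z (the intrinsics and any distortion apply to the point x, -y, -z); pixel columns grow to the right and rows downward; lengths in m; the calibration is good to about 2 mm. A picture is of the moment at which its call begins. camera_params takes no time and is no camera call.
- manip.hand_in(): hands the job in, once; it reports no verdict.
The state is a dict: "clock": time; "joint_pos": joint angles; "joint_velocities": joint speeds; "tau": joint torques, N m; "position": TCP position; "ee_rot": TCP orientation; "ft_force": force on the tool from outside, world axes, zero at the start; "torque": the same for the moment, N m; "grip_width": opening from 0.0 (shut) to 1.0 (fully open).
Only numpy, scipy, OpenCV 4.12 (cv2) and the standard library are available. Lean on these libraries where they do the work, as an engineer would, in place of code of your own. Each camera call takes 0.05 s, during which the arm holds its last target. There are 200 camera calls.

## Working session

There is one attempt and no reset: what is moved stays moved. The work goes in short steps, Python scripts to look and compute and a tool call to move; the robot and the scene stay as the last step left them, time stands still between calls to the robot, and variables do not carry over. Pictures are saved under pics/ and viewed, about 8 in all and at most 12, crops included, and the job is handed in when it is done.

Besides the shell and the picture viewer there is one more tool, called as name(argument=value, ...) on one line, values as JSON. move_arm: Moves the arm, as the interface text tells. Its arguments: {"type":"object","properties":{"moves":{"type":"array","items":{"type":"array","items":{"type":"number"}}},"grip_force":{"type":"number"}},"required":["moves"]}

```bash
mkdir -p pics; ls; python3 - <<'E'
from workcell import manip, cams
import cv2
o=manip.get_obs()
for k in o: print(k,o[k])
for n in ("scene","top"):
    cv2.imwrite(f"pics/{n}0.png",cams.camera(n)[:,:,::-1]); print(cams.camera_params(n))
E
```

```text
pics
clock 0.0
joint_pos [ 1.28137893  0.33285722 -0.06472167  1.46095122  0.02158659  1.34994066
 -0.08851603]
joint_velocities [ 0.00082144  0.00062973  0.0011697   0.00027358 -0.00074624  0.00013263
 -0.00063753]
tau [ 5.63576250e-04 -6.25463891e+01  4.96235909e-02 -3.91597724e+01
  1.63177057e-02  1.00138938e-02  3.35552625e-05]
position [ 0.16469524 -0.60250075  0.23052042]
ee_rot [ 7.94884903e-01 -6.06759802e-01 -5.95733528e-04 -4.23108093e-04]
ft_force [-0.7409796   0.58917453 -0.53452462]
torque [ 0.00357365 -0.04496065  0.00558934]
grip_width 1.0029320921106457
{'fx': 525.6246266077991, 'fy': 525.6246266077991, 'cx': 318.04151991240445, 'cy': 248.4707552104663, 'xyz': array([1.36656718, 0.27778603, 0.90043386]), 'rotation': array([0.24484028, 0.31633988, 0.7229184 , 0.56335717])}
{'fx': 516.2343147502065, 'fy': 516.2343147502065, 'cx': 315.8636565368383, 'cy': 234.94059768945286, 'xyz': array([0.41358239, 0.07479047, 1.11739841]), 'rotation': array([-0.04975239,  0.03653753,  0.70745064, -0.704062  ])}
```

View pics/scene0.png

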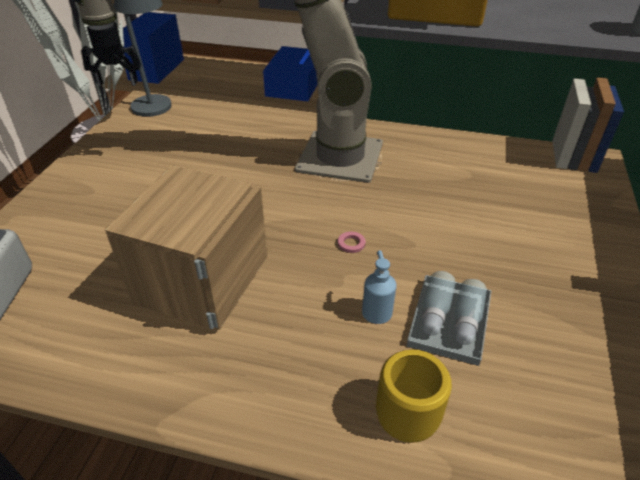

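View pics/top0.png

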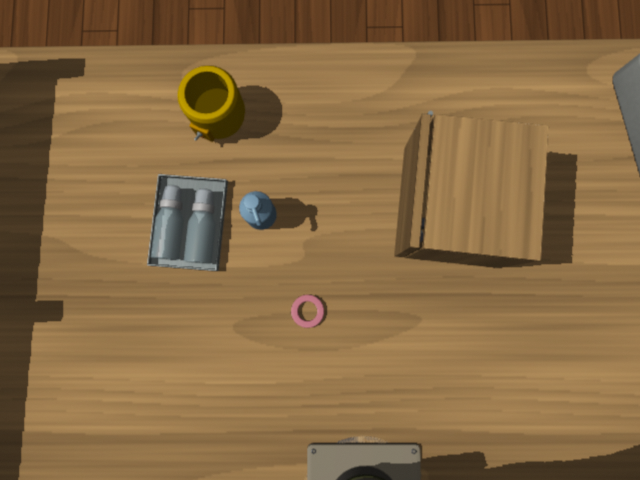

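```bash
python3 - <<'E'
import cv2
i=cv2.imread("pics/top0.png")[100:280,380:570]
cv2.imwrite("pics/crop0.png",cv2.resize(i,None,fx=3.2,fy=3.2,interpolation=cv2.INTER_CUBIC))
E
cat > h.py <<'E'
import numpy as np
from workcell import manip, cams
from scipy.spatial.transform import Rotation as R
def ray(n,u,v):
    p=cams.camera_params(n); d=np.array([(u-p['cx'])/p['fx'],-(v-p['cy'])/p['fy'],-1.])
    return p['xyz'],R.from_quat(p['rotation']).apply(d)
def onz(n,u,v,z):
    o,d=ray(n,u,v); return o+d*(z-o[2])/d[2]
def proj(n,P):
    p=cams.camera_params(n); q=R.from_quat(p['rotation']).inv().apply(np.asarray(P)-p['xyz'])
    return p['cx']+p['fx']*q[0]/-q[2], p['cy']-p['fy']*q[1]/-q[2]
E
```

```text
(no output)
```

View pics/crop0.png

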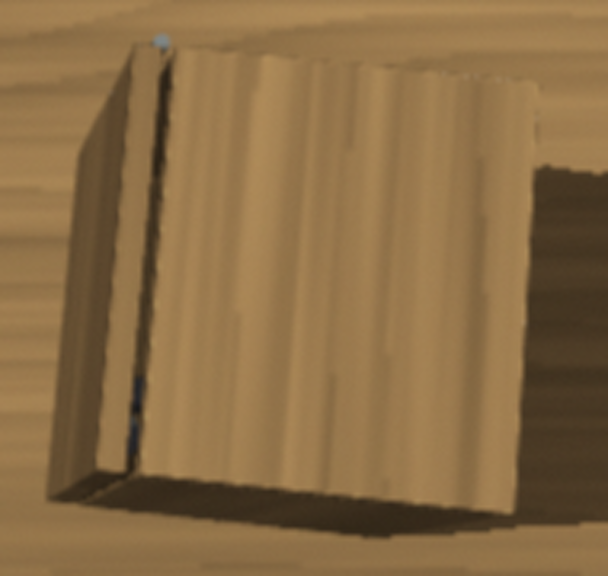

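```bash
python3 - <<'E'
from h import *
P={}
for k,u,v,z in [('Fo',97,471,.228),('Fb',127,471,.228),('Ho',137,45,.228),('Hb',165,45,.228),('Hlow',78,155,.018),('Flow',48,498,.018),('cFn',140,475,.23),('cBn',515,514,.23),('cBf',537,84,.23),('cFf',180,48,.23)]:
    P[k]=onz('top',380+u/3.2,100+v/3.2,z); print(k,P[k].round(4))
n=lambda a,b:np.linalg.norm(P[a]-P[b])
print(n('Fo','Ho'),n('Fo','Fb'),n('cFn','cBn'),n('cFn','cFf'),n('cBn','cBf'))
for a,b in [('Fo','Ho'),('Fb','Hb'),('Flow','Hlow'),('cBn','cBf'),('cFn','cFf')]:
    d=P[b]-P[a]; print(a,b,np.degrees(np.arctan2(d[1],d[0])))
d=P['cFn']-P['cBn'];print(np.degrees(np.arctan2(d[1],d[0])))
# scene view: top-face contour corners
for u,v in [(197,259),(262,186),(110,232),(184,170),(208,320)]: print(onz('scene',u,v,.228).round(4))
print(onz('top',308,311,.006),onz('top',258,208,.1))
E
```

```text
Fo [ 0.5005 -0.0716  0.228 ]
Fb [ 0.5004 -0.0877  0.228 ]
Ho [ 0.7384 -0.1     0.228 ]
Hb [ 0.7383 -0.1155  0.228 ]
Hlow [ 0.7377 -0.0989  0.018 ]
Flow [ 0.5032 -0.0732  0.018 ]
cFn [ 0.498  -0.0943  0.23  ]
cBn [ 0.4761 -0.293   0.23  ]
cBf [ 0.7131 -0.3184  0.23  ]
cFf [ 0.7357 -0.1233  0.23  ]
0.23959978097914628 0.016113509740877833 0.19995023665570155 0.23945489304000328 0.23840678171202798
Fo Ho -6.791168440644978
Fb Hb -6.650122059109865
Flow Hlow -6.238884512193216
cBn cBf -6.110109933589346
cFn cFf -6.955715510484531
83.68700728412857
[ 0.7459 -0.1111  0.228 ]
[ 0.5011 -0.0678  0.228 ]
[ 0.7167 -0.3069  0.228 ]
[ 0.4859 -0.2572  0.228 ]
[ 0.8753 -0.0346  0.228 ]
[0.38680319 0.11271243 0.006     ] [0.59355784 0.20933883 0.1       ]
```

```bash
cat >> h.py <<'E'
U=np.array([np.cos(np.radians(-6.5)),np.sin(np.radians(-6.5)),0]); N=np.array([-U[1],U[0],0])
FO=np.array([.5005,-.0716,0]); H=FO+.242*U-.016*N
def row(p,yaw=None):
    "row to world TCP p, tool down with tool x at yaw (deg)"
    o=manip.get_obs(); r=R.from_quat(o['ee_rot'])
    s=r.inv().apply(np.asarray(p)-o['position'])
    w=np.zeros(3)
    if yaw is not None:
        y=np.radians(yaw); X=np.array([np.cos(y),np.sin(y),0]); Z=np.array([0,0,-1.]); 
        w=(r.inv()*R.from_matrix(np.c_[X,np.cross(Z,X),Z])).as_rotvec(degrees=True)
    return np.r_[w.round(1),s.round(4)]
E
python3 - <<'E'
from h import *
p=manip.get_obs()['position']
print(row(p+[0,0,.15])); q=FO+.02*U+.06*N; q[2]=.38; print(q,row(q,-6.5))
E
```

```text
[ 0.      0.      0.     -0.0002  0.     -0.15  ]
[ 0.52716363 -0.01424975  0.38      ] [ -0.       0.1    -68.2     -0.4721  -0.5048  -0.1488]
```

move_arm(moves=[[0, 0, 0, 0, 0, -0.15, 0], [0, 0, 0, 0, 0, -0.15, 0], [0, 0, 0, 0, 0, -0.15, 0], [0, 0, -68.2, -0.472, -0.505, -0.15, 0], [0, 0, -68.2, -0.472, -0.505, -0.15, 0], [0, 0, -68.2, -0.472, -0.505, -0.15, 0], [0, 0, -68.2, -0.472, -0.505, -0.15, 0], [0, 0, -68.2, -0.472, -0.505, -0.15, 0], [0, 0, -68.2, -0.472, -0.505, -0.15, 0], [0, 0, -68.2, -0.472, -0.505, -0.15, 0]], grip_force=30)

```text
clock: 1.1
position: [0.349, -0.3029, 0.3811]
ee_rot: [0.992, -0.124, -0.0, 0.0]
ft_force: [0.8, -0.2, 0.8]
grip_width: 0.002
```

```bash
python3 - <<'E'
from h import *
q=FO+.02*U+.06*N; q[2]=.38; print(manip.get_obs()['position'],manip.get_obs()['grip_width'],row(q,-6.5)); q[2]=.17; print(row(q,-6.5))
E
```

```text
[ 0.3489683  -0.30292954  0.38113707] 0.0017443236296908772 [ 0.000e+00  0.000e+00 -7.700e+00  1.019e-01 -3.236e-01  1.000e-03]
[ 0.      0.     -7.7     0.1019 -0.3237  0.211 ]
```

move_arm(moves=[[0, 0, -7.7, 0.102, -0.324, 0, 0], [0, 0, -7.7, 0.102, -0.324, 0, 0], [0, 0, -7.7, 0.102, -0.324, 0, 0], [0, 0, -7.7, 0.102, -0.324, 0, 0], [0, 0, -7.7, 0.102, -0.324, 0, 0], [0, 0, -7.7, 0.102, -0.324, 0, 0], [0, 0, -7.7, 0.102, -0.324, 0, 0], [0, 0, -7.7, 0.102, -0.324, 0, 0], [0, 0, -7.7, 0.102, -0.324, 0.1, 0], [0, 0, -7.7, 0.102, -0.324, 0.1, 0]])

```text
clock: 2.1
position: [0.5291, -0.0169, 0.2805]
ee_rot: [0.998, -0.06, 0.001, 0.0]
ft_force: [0.7, -0.1, -1.3]
grip_width: -0.002
```

```bash
python3 - <<'E'
from h import *
import cv2
q=FO+.02*U+.06*N; q[2]=.168; print(manip.get_obs()['position'],row(q,-6.5)); q=FO+.02*U+.02*N; q[2]=.168; print(row(q,-6.5))
cv2.imwrite("pics/scene1.png",cams.camera("scene")[:,:,::-1])
E
```

```text
[ 0.52905157 -0.01694984  0.28053098] [-0.     -0.1    -0.3    -0.0025 -0.0025  0.1125]
[-0.     -0.1    -0.3    -0.0022  0.0375  0.1125]
```

View pics/scene1.png

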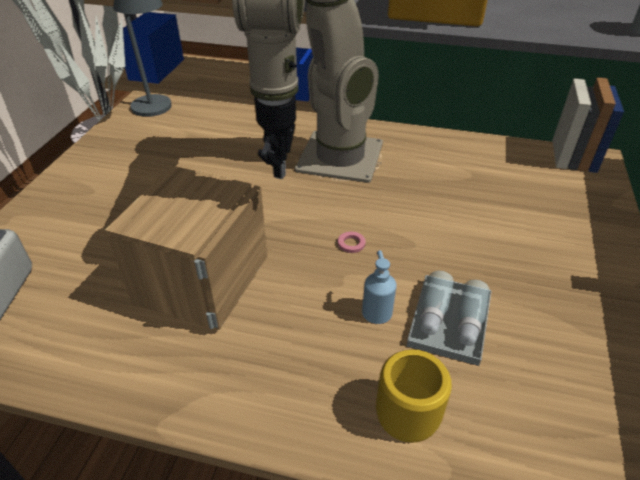

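The hand (fingertips at about pixel (280,175)) is above and in front of the door's free edge. Next I lower it and approach the door.

move_arm(moves=[[0, 0, 0, 0, 0, 0.05, 0], [0, 0, 0, 0, 0, 0.09, 0], [0, 0, 0, 0, 0, 0.112, 0], [0, 0, 0, 0, 0, 0.112, 0], [0, 0, 0, 0, 0.02, 0.112, 0], [0, 0, 0, 0, 0.03, 0.112, 0], [0, 0, 0, 0, 0.036, 0.112, 0], [0, 0, 0, 0, 0.038, 0.112, 0], [0, 0, 0, 0, 0.038, 0.112, 0]])

```text
clock: 3.05
position: [0.5243, -0.0547, 0.1699]
ee_rot: [0.998, -0.06, 0.0, 0.0]
ft_force: [-0.7, 0.4, 0.5]
grip_width: 0.0
```

move_arm(moves=[[0, 0, 0, 0, 0.002, 0, 0], [0, 0, 0, 0, 0.004, 0, 0], [0, 0, 0, 0, 0.006, 0, 0], [0, 0, 0, 0, 0.008, 0, 0], [0, 0, 0, 0, 0.009, 0, 0], [0, 0, 0, 0, 0.009, 0, 0]])

```text
clock: 3.65
position: [0.5229, -0.0624, 0.1693]
ee_rot: [0.998, -0.059, -0.0, -0.001]
ft_force: [-0.5, 5.1, 1.2]
grip_width: 0.0
```

move_arm(moves=[[0, 0, 0, 0, 0.001, 0, 0], [0, 0, 0, 0, 0.002, 0, 0], [0, 0, 0, 0, 0.002, 0, 0]])

```text
clock: 3.95
position: [0.5227, -0.0633, 0.1694]
ee_rot: [0.998, -0.058, -0.0, -0.001]
ft_force: [-2.0, 8.8, 1.3]
grip_width: 0.004
```

move_arm(moves=[[0, 0, 0, 0, 0.001, 0, 0], [0, 0, 0, 0, 0.002, 0, 0], [0, 0, 0, 0, 0.002, 0, 0]])

```text
clock: 4.25
position: [0.5225, -0.0641, 0.1694]
ee_rot: [0.998, -0.058, -0.0, -0.002]
ft_force: [-1.0, 12.9, 1.1]
grip_width: -0.001
```

move_arm(moves=[[0, 0, 0, 0, 0.001, 0, 0], [0, 0, 0, 0, 0.002, 0, 0], [0, 0, 0, 0, 0.002, 0, 0]])

```text
clock: 4.55
position: [0.5224, -0.0649, 0.1694]
ee_rot: [0.998, -0.057, -0.0, -0.002]
ft_force: [-0.8, 14.3, 1.8]
grip_width: 0.001
```

move_arm(moves=[[0, 0, 0, 0, -0.02, 0, 0], [0, 0, 0, 0, -0.06, 0, 0], [0, 0, 0, 0, -0.11, 0, 0], [0, 0, 0, 0, -0.15, 0, 0], [0, 0, 0, 0, -0.15, 0, 0], [0, 0, 0, 0, -0.15, 0, 0], [0, 0, 0, 0, -0.15, 0, 0], [0, 0, 0, 0, -0.15, 0, 0], [0, 0, 0, 0, -0.15, 0, 0]])

```text
clock: 5.45
position: [0.5403, 0.0781, 0.1693]
ee_rot: [0.998, -0.061, 0.0, 0.0]
ft_force: [-0.7, -0.6, 0.3]
grip_width: -0.003
```

```bash
python3 - <<'E'
from h import *
import cv2
print(manip.get_obs()['position'])
i=cams.camera("top")[:,:,::-1]; cv2.imwrite("pics/top2.png",i)
cv2.imwrite("pics/crop2.png",cv2.resize(i[80:300,300:560],None,fx=2.5,fy=2.5,interpolation=cv2.INTER_CUBIC))
E
```

```text
[0.5402575  0.07812826 0.169283  ]
```

View pics/crop2.png

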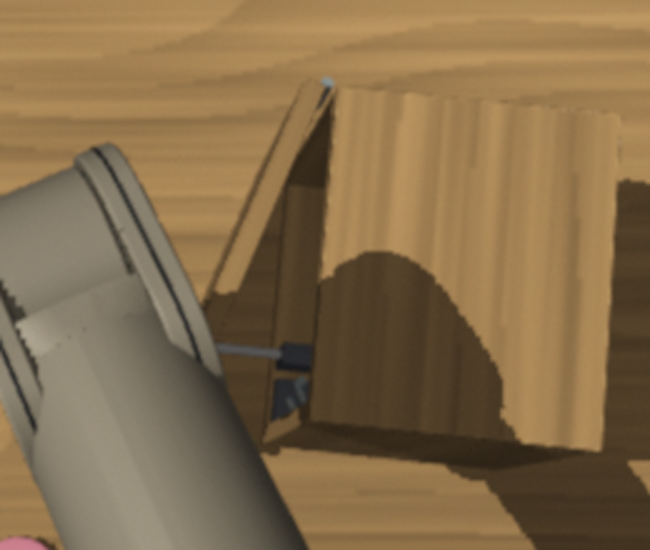

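```bash
cat >> h.py <<'E'
def fing(th,r,h,z=.169):
    t=np.radians(th); p=H+r*(-U*np.cos(t)+N*np.sin(t))-h*(U*np.sin(t)+N*np.cos(t)); p[2]=z; return p
E
python3 - <<'E'
from h import *
c=lambda x,y,z=.228:onz('top',300+x/2.5,80+y/2.5,z)
print(H, 'free outer/back',c(212,285),c(238,292),c(302,82),c(328,85))
for a,b in [((212,285),(302,82)),((238,292),(322,110))]:
    d=c(*b)-c(*a); print(np.degrees(np.arctan2(d[1],d[0]))+6.5, np.linalg.norm(d))
d=c(238,292)-H; print('r back free',np.hypot(*d[:2]))
print('plunger base',(c(312,355,.2)-H)@U,(c(220,347,.2)-H)@U,(c(220,347,.2)-H)@N)
for t in (22,):
  for r,h in [(.29,.03),(.226,.03),(.226,.012)]: print(t,r,h,fing(t,r,h),row(fing(t,r,h),-6.5-t))
print(row([.45,.06,.169],-6.5), row([.44,-.03,.169],-28.5))
E
```

```text
[ 0.73913314 -0.11489233  0.        ] free outer/back [ 0.59418986 -0.02958206  0.228     ] [ 0.5890783  -0.04760612  0.228     ] [ 0.74081343 -0.09646173  0.228     ] [ 0.73840168 -0.11483641  0.228     ]
-18.0192355218381 0.1611563318998227
-18.985044087146953 0.14507231514634655
r back free 0.16445025382634526
plunger base -0.19084380917506505 -0.19208356437100715 0.05581411269248843
22 0.29 0.03 [ 0.46996141 -0.0028808   0.169     ] [ 0.00e+00 -0.00e+00  2.16e+01 -5.99e-02  8.91e-02  3.00e-04]
22 0.226 0.03 [ 0.52620571 -0.03341896  0.169     ] [ 0.000e+00 -0.000e+00  2.160e+01 -4.000e-04  1.126e-01  3.000e-04]
22 0.226 0.012 [ 0.53479457 -0.01760025  0.169     ] [ 0.00e+00 -0.00e+00  2.16e+01  6.20e-03  9.59e-02  3.00e-04]
[ 0.00e+00 -0.00e+00 -4.00e-01 -8.73e-02  2.91e-02  3.00e-04] [ 0.000e+00 -0.000e+00  2.160e+01 -8.640e-02  1.197e-01  3.000e-04]
```

```bash
python3 - <<'E'
from h import *
A=H-.30*U+.15*N; A[2]=.169
print(row(A,-6.5)); 
for r,h in [(.30,.03),(.232,.03)]: print(fing(19,r,h),row(fing(19,r,h),-25.5))
E
```

```text
[ 0.00e+00 -0.00e+00 -4.00e-01 -8.03e-02  2.01e-02  3.00e-04]
[ 0.45544222 -0.01281656  0.169     ] [ 0.000e+00 -0.000e+00  1.860e+01 -7.310e-02  1.007e-01  3.000e-04]
[ 0.51681802 -0.04209131  0.169     ] [ 0.000e+00 -0.000e+00  1.860e+01 -8.700e-03  1.224e-01  3.000e-04]
```

move_arm(moves=[[0, 0, 0, -0.08, 0.02, 0, 0], [0, 0, 0, -0.08, 0.02, 0, 0], [0, 0, 18.6, -0.076, 0.1, 0, 0], [0, 0, 18.6, -0.076, 0.1, 0, 0], [0, 0, 18.6, -0.076, 0.1, 0, 0], [0, 0, 18.6, -0.076, 0.102, 0, 0], [0, 0, 18.6, -0.045, 0.111, 0, 0], [0, 0, 18.6, -0.02, 0.12, 0, 0], [0, 0, 18.6, -0.01, 0.123, 0, 0], [0, 0, 18.6, -0.009, 0.123, 0, 0]])

```text
clock: 6.5
position: [0.5171, -0.041, 0.1689]
ee_rot: [0.976, -0.219, -0.0, -0.001]
ft_force: [-0.3, 0.2, 0.6]
grip_width: -0.002
```

```bash
python3 - <<'E'
from h import *
import cv2
print(manip.get_obs()['position'],manip.get_obs()['ft_force'])
a=cams.camera("top")[80:300,300:560,::-1]; b=cams.camera("scene")[110:330,60:320,::-1]
cv2.imwrite("pics/crop3.png",cv2.resize(cv2.hconcat([a,b]),None,fx=1.53,fy=1.53,interpolation=cv2.INTER_CUBIC))
for t in range(19,100,9): print(t,row(fing(t,.228,.009),-6.5-t))
E
```

```text
[ 0.51707075 -0.04099195  0.16892945] [-0.31251837  0.21451799  0.6141083 ]
19 [-0.00e+00  1.00e-01  2.00e-01  5.50e-03 -1.98e-02  1.00e-04]
28 [-0.00e+00  1.00e-01  9.20e+00  7.00e-03 -5.56e-02  1.00e-04]
37 [-0.00e+00  1.00e-01  1.82e+01  1.41e-02 -9.07e-02  1.00e-04]
46 [-0.000e+00  1.000e-01  2.720e+01  2.660e-02 -1.243e-01  1.000e-04]
55 [-0.000e+00  1.000e-01  3.620e+01  4.420e-02 -1.554e-01  1.000e-04]
64 [ 0.000e+00  1.000e-01  4.520e+01  6.640e-02 -1.835e-01  1.000e-04]
73 [ 0.000e+00  1.000e-01  5.420e+01  9.280e-02 -2.077e-01  1.000e-04]
82 [ 0.000e+00  1.000e-01  6.320e+01  1.226e-01 -2.275e-01  1.000e-04]
91 [ 0.      0.1    72.2     0.1552 -0.2424  0.    ]
```

View pics/crop3.png

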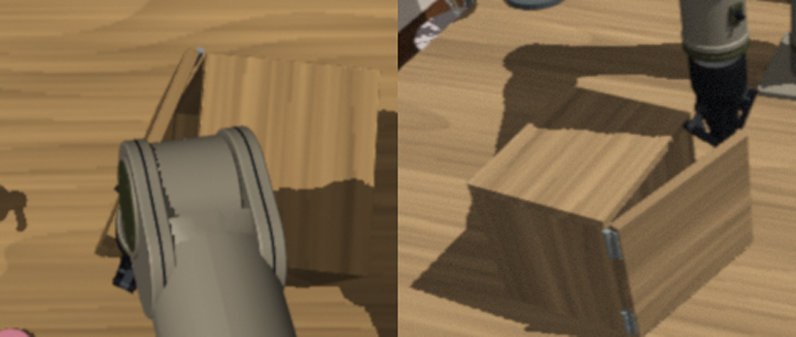

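The fingers are behind the free edge (scene half of the crop, around (725,130)) and clear of the plunger. Next I push the door round along the arc.

move_arm(moves=[[0, 0, 0, 0.0055, -0.01, 0, 0], [0, 0, 0, 0.0055, -0.02, 0, 0], [0, 0, 4.5, 0.006, -0.038, 0, 0], [0, 0, 9, 0.007, -0.055, 0, 0], [0, 0, 13.5, 0.01, -0.073, 0, 0], [0, 0, 18, 0.014, -0.09, 0, 0], [0, 0, 22.5, 0.02, -0.107, 0, 0], [0, 0, 27, 0.026, -0.124, 0, 0], [0, 0, 31.5, 0.035, -0.14, 0, 0], [0, 0, 36, 0.044, -0.155, 0, 0]])

```text
clock: 7.6
position: [0.6232, 0.0815, 0.1694]
ee_rot: [0.859, -0.512, -0.0, -0.0]
ft_force: [-0.1, -0.4, 0.5]
grip_width: -0.001
```

```bash
python3 - <<'E'
from h import *
import cv2
print(manip.get_obs()['position'],manip.get_obs()['ft_force'])
a=cams.camera("top")[80:300,260:520,::-1]; b=cams.camera("scene")[110:330,100:360,::-1]
cv2.imwrite("pics/crop4.png",cv2.resize(cv2.hconcat([a,b]),None,fx=1.53,fy=1.53,interpolation=cv2.INTER_CUBIC))
for t in [59.5,64,68.5,73,77.5,82,86,89,92,94,96]: print(t,row(fing(t,.225,.011),-6.5-t))
E
```

```text
[0.62318348 0.0814916  0.16941499] [-0.11994109 -0.37805436  0.49473708]
59.5 [-0.00e+00  1.00e-01  4.60e+00  3.50e-03 -1.42e-02  2.00e-04]
64 [-0.00e+00  1.00e-01  9.10e+00  4.70e-03 -3.19e-02  2.00e-04]
68.5 [-0.00e+00  1.00e-01  1.36e+01  7.40e-03 -4.93e-02  2.00e-04]
73 [-0.00e+00  1.00e-01  1.81e+01  1.14e-02 -6.66e-02  2.00e-04]
77.5 [-0.00e+00  1.00e-01  2.26e+01  1.67e-02 -8.34e-02  2.00e-04]
82 [-0.00e+00  1.00e-01  2.71e+01  2.34e-02 -9.98e-02  2.00e-04]
86 [-0.000e+00  1.000e-01  3.110e+01  3.030e-02 -1.139e-01  2.000e-04]
89 [-0.000e+00  1.000e-01  3.410e+01  3.620e-02 -1.242e-01  2.000e-04]
92 [-0.000e+00  1.000e-01  3.710e+01  4.260e-02 -1.341e-01  2.000e-04]
94 [-0.000e+00  1.000e-01  3.910e+01  4.720e-02 -1.405e-01  2.000e-04]
96 [-0.000e+00  1.000e-01  4.110e+01  5.190e-02 -1.467e-01  2.000e-04]
```

View pics/crop4.png

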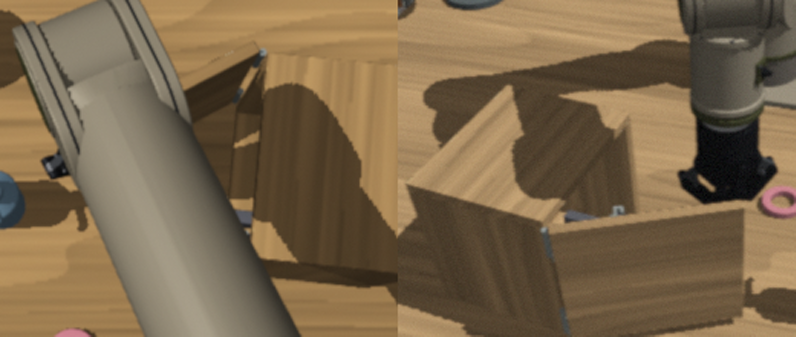

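move_arm(moves=[[0, 0, 4.6, 0.0035, -0.014, 0, 0], [0, 0, 9, 0.005, -0.032, 0, 0], [0, 0, 13.5, 0.0075, -0.049, 0, 0], [0, 0, 18, 0.0115, -0.066, 0, 0], [0, 0, 22.5, 0.0165, -0.083, 0, 0], [0, 0, 27, 0.023, -0.1, 0, 0], [0, 0, 30, 0.028, -0.11, 0, 0], [0, 0, 33, 0.033, -0.12, 0, 0], [0, 0, 35, 0.038, -0.127, 0, 0], [0, 0, 36, 0.04, -0.131, 0, 0]])

```text
clock: 8.7
position: [0.757, 0.1069, 0.1692]
ee_rot: [-0.66, 0.751, 0.0, -0.0]
ft_force: [-0.7, -0.6, 0.3]
grip_width: 0.004
```

```bash
python3 - <<'E'
from h import *
import cv2
print(manip.get_obs()['position'],manip.get_obs()['ft_force'])
for t in [91,92,93,94,95,96,97]: print(t,row(fing(t,.225,.011),-6.5-t))
a=cams.camera("top")[80:300,260:520,::-1]; b=cams.camera("scene")[110:330,100:360,::-1]
cv2.imwrite("pics/crop5.png",cv2.resize(cv2.hconcat([a,b]),None,fx=1.53,fy=1.53,interpolation=cv2.INTER_CUBIC))
E
```

```text
[0.75702915 0.10690459 0.16919713] [-0.73271835 -0.59462318  0.33686796]
91 [ 0.      0.      0.1    -0.0028 -0.0002  0.0002]
92 [ 0.0e+00  0.0e+00  1.1e+00 -2.9e-03 -4.1e-03  2.0e-04]
93 [ 0.0e+00  0.0e+00  2.1e+00 -3.0e-03 -8.1e-03  2.0e-04]
94 [ 0.0e+00  0.0e+00  3.1e+00 -3.0e-03 -1.2e-02  2.0e-04]
95 [ 0.00e+00  0.00e+00  4.10e+00 -3.00e-03 -1.59e-02  2.00e-04]
96 [ 0.00e+00  0.00e+00  5.10e+00 -2.80e-03 -1.99e-02  2.00e-04]
97 [ 0.00e+00  0.00e+00  6.10e+00 -2.60e-03 -2.38e-02  2.00e-04]
```

View pics/crop5.png

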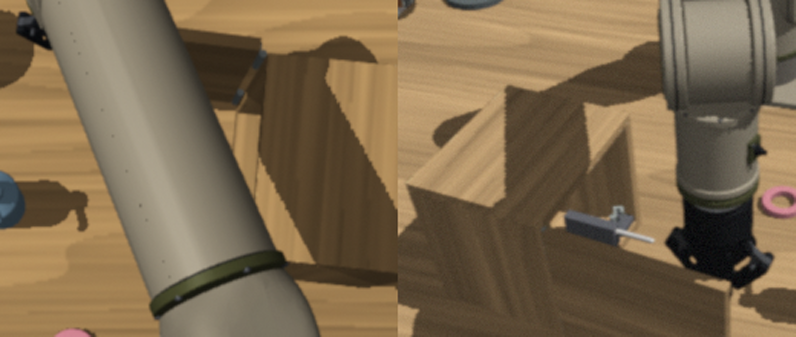

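move_arm(moves=[[0, 0, 1, -0.001, -0.004, 0, 0], [0, 0, 2, -0.002, -0.008, 0, 0], [0, 0, 3, -0.002, -0.012, 0, 0], [0, 0, 4, -0.002, -0.016, 0, 0], [0, 0, 4, -0.002, -0.017, 0, 0], [0, 0, 4, -0.002, 0.0, 0, 0], [0, 0, 4, -0.002, 0.04, 0, 0], [0, 0, 4, -0.002, 0.055, 0, 0], [0, 0, 4, -0.002, 0.055, -0.05, 0], [0, 0, 4, -0.002, 0.055, -0.1, 0]])

```text
clock: 9.8
position: [0.7013, 0.1155, 0.2692]
ee_rot: [-0.633, 0.774, 0.001, -0.002]
ft_force: [2.1, -0.4, 1.1]
grip_width: -0.0
```

```bash
python3 - <<'E'
from h import *
print(row([.40,.02,.32]),manip.get_obs()['position'])
E
```

```text
[ 0.      0.      0.      0.1533  0.2766 -0.0496] [0.70127092 0.11552525 0.26918863]
```

move_arm(moves=[[0, 0, 0, 0, 0, -0.05, 0], [0, 0, 0, 0, 0, -0.1, 0], [0, 0, 0, 0.05, 0.277, -0.1, 0], [0, 0, 0, 0.05, 0.277, -0.1, 0], [0, 0, 0, 0.05, 0.277, -0.1, 0], [0, 0, 0, 0.05, 0.277, -0.1, 0], [0, 0, 0, 0.05, 0.277, -0.1, 0], [0, 0, 0, 0.05, 0.277, -0.1, 0], [0, 0, 0, 0.05, 0.277, -0.1, 0], [0, 0, 0, 0.05, 0.277, -0.1, 0]])

```text
clock: 10.8
position: [0.4213, 0.1218, 0.37]
ee_rot: [-0.633, 0.774, -0.001, 0.001]
ft_force: [-0.1, -0.8, 0.0]
grip_width: 0.003
```

```bash
python3 - <<'E'
from h import *
import cv2
print(manip.get_obs()['position'])
a=cams.camera("top")[:,:,::-1];b=cams.camera("scene")[:,:,::-1]; cv2.imwrite("pics/top6.png",a)
c=cv2.hconcat([cv2.resize(a[40:260,230:480],None,fx=1.6,fy=1.6,interpolation=cv2.INTER_CUBIC),cv2.resize(b,(469,352))[:,70:]])
cv2.imwrite("pics/crop6.png",c[:, :800])
E
```

```text
[0.42134618 0.12177643 0.36998633]
```

View pics/crop6.png

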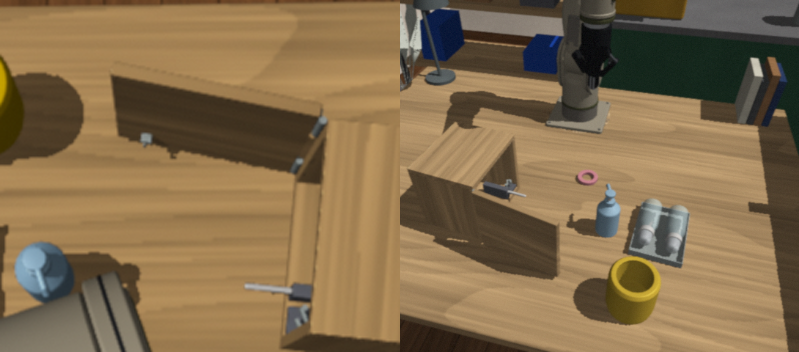

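```bash
python3 - <<'E'
from h import *
c=lambda x,y,z=.228:onz('top',230+x/1.6,40+y/1.6,z)
for a,b in [((113,75),(322,118)),((110,64),(322,102))]:
    d=c(*a)-c(*b); print(np.degrees(np.arctan2(d@N,-(d@U))),np.linalg.norm(d))
print(onz('top',308,311,.006))
E
```

```text
96.25579464948038 0.23853447782337184
94.77121088356412 0.24125326771988945
[0.38680319 0.11271243 0.006     ]
```

Door stands at about 95°, past square and short of the stop. I'm handing in.

```bash
python3 -c "
from workcell import manip
print(manip.hand_in())"
```

```text
the job is handed in; nothing more can be done
None
```

The cupboard door is open and the job is handed in, at about 11 s of the 48 s allowed. I pressed the free edge in with the shut fingertips until the wrist sensor read about 14 N, then let go. The door sprang ajar to about 19°. I then reached behind the free edge and pushed it round along its arc, and moved the hand up and well away.

- **Door angle:** the last picture put the door at about 95–96° (1.65–1.68 rad), a little past square and short of the 1.75 rad stop.
- **Hand clear:** the wrist force was back to about zero, with the hand at roughly (0.42, 0.12, 0.37).
- **Other things on the shelf:** the dispenser, tray with bottles, teether and mug look undisturbed in the last scene picture. I compared these by eye and did not measure them.
- **Press force:** it went above the stated 6 to 9 N, probably because the door was already at its rigid stop. It stayed far below the limits, and no check failed.

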